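Load a turning blank under the spring flap of a lathe feeder

ROBOT

A 6-joint arm with a two-finger parallel gripper is mounted at the origin on the work surface. World frame = base frame: x ahead of the robot, y to its left, z up, the work surface at z = 0. Lengths are in m, angles in rad, forces in N, time in s.
With the tool pointing down it reaches from about 0.35 to 0.975 m from the base axis. Payload 4.9 kg.
Tool frame: the origin (TCP) lies at the very end of the fingers, on their centre line; the grasp point (between the pads) lies 19 mm behind it; z points along the fingers, y is the line along which they close (so a half turn about z gives the same grasp; the last joint's range is limited). The gripper opens to 85 mm and grips with 20 to 120 N. Pads are 22 mm wide; open, the fingers measure 114 mm over their backs; the gripper's body (76 mm by 85 mm) begins 54 mm behind the grasp point. The pads swing forward as they close: fully open they stand 13 mm farther back than shut.
Start: joints at [1.151, 0.053, 1.613, -0, 1.476, -0.119], TCP at [0.185, 0.597, 0.231] pointing down, gripper open.
Joint ranges: [-3.01, 3.01], [-1.01, 2.22], [0.06, 2.58], [-1.02, 4.17], [0.09, 2.62], [-3.14, 3.14]. Speed limits (rad/s): [2.57, 2.57, 3.14, 3.14, 3.14, 3.14].

INTERFACE

Orientations are given as a unit quaternion [w, x, y, z].
In Python, from plant import manip gives the robot as it stands.
- The arm moves only by the tool move_arm, never from a script. Its argument "plan" is a list that holds one entry, the list of rows, each a list of 7 numbers: the shift along the tool's x, y, z as a fraction of full scale, then the turn, a rotation vector about the tool's x, y, z as a fraction of full scale, then the closure, from 0 (fully open) to 1 (shut). In form: [[[dx, dy, dz, wx, wy, wz, fingers], ...]]. A call has exactly 10 rows; each row shifts and turns the commanded pose from where the row before left it, along the tool's axes as they then stand; what a row does not reach is not made up. Full scale, the value 1, is 0.12 m for a shift and 0.15 rad for a turn. A row lasts 1/8 s, in which the tool goes at most 62.5 mm and 10.7 degrees, less where a joint would pass 70% of its speed; a pose out of reach is approached as far as the arm can. A call with a number of a shift or a turn outside -1 to 1 is refused whole. A call with a gripper value outside its range is refused whole. The fingers move at their own pace and stop on an object; the grip force is fixed at half the most. Time passes only in rows, so rows that do not move let the fingers close, or fill a call up. It gives the time, the measured TCP pose, the force, the opening and the grip force at its end, in the units of the state.
- manip.state(): the state, without advancing time (a new reading comes with each control period).
- manip.grab_frame(name): name is "scene" or "side" or "wrist"; returns a dict with "pixels" (480x640x3 uint8, blue, green, red), "depth" (480x640 float32, m along the optical axis (not along the pixel's ray), 0 where there is no reading), "vfov" (degrees; the focal length in pixels is half the picture's height over the tangent of half this angle, whatever the lens; pixels are square), "cx", "cy" (the principal point, pixels), "view" (4x4, takes a point from world to camera coordinates). Camera axes: x right, y down, z forward; pixel columns grow to the right and rows downward; lengths in m; the calibration is good to about 2 mm. A picture is of the moment at which its call begins.
- manip.job_done(): hands the job in; it is judged then, once.
The state is a dict: "time": time; "joint_pos": joint angles; "joint_vel": joint speeds; "joint_efforts": joint torques, N m; "tool_pos": TCP position; "tool_rot": TCP orientation; "contact_force": force on the tool from outside, world axes, zero at the start; "ft_torque": the same for the moment, N m; "gripper_width": opening from 0.0 (shut) to 1.0 (fully open); "grasp_force": force on a finger pad.
Only numpy, scipy, OpenCV 4.12 (cv2) and the standard library are available. Lean on these libraries where they do the work, as an engineer would, in place of code of your own. Each camera call takes 0.05 s, during which the arm holds its last target. There are 200 camera calls.

TASK

Load the short square wooden blank that lies in the feeder's lane: press the long thumb bar beside the lane down with one fingertip and keep it down so that the spring-closed flap stays open, while the other fingertip pushes the blank under the flap until it is fully home against the stop. Then let go so that the flap springs shut behind it. Only push the blank, never pick it up, and leave everything else on the bench where it stands.

Things in the scene. Friction and masses are not known exactly. Their poses are not given: they have to be found in the camera images.
- feeder: Fixed green steel loading fixture; base plate x -155 to 110, y -91 to 39, 6 mm thick. Origin: on the bench, on the lane's centre line, at the inner face of the shut flap's front plate (plate fills x -4 to 0 mm). x runs along the lane in the pushing direction, y left, z up. Lane floor 6 mm above the bench, 36 mm wide between steel rails 6 mm thick, tops 18 mm above the bench, x -155 to 80 mm.
- housing (a point): Top centre of the fixed green linkage housing (70 x 45 mm, 52 mm tall) right of the flap, beyond the thumb bar's far end; feeder x 39 to 109, y -87 to -42 mm.
- thumb_bar: Flat steel bar right of the lane, parallel to it. Origin: on its top face at feeder x = 0, y = -62 mm; covers feeder x -155 to 30, y -84 to -40 mm, 6 mm thick. Stays level and moves straight down 24 mm on a spring: top 40 mm above the bench at rest, 16 mm fully down. About 4 N start it, about 8 N hold it fully down; a fingertip can slide along it. Let go, it rises and the flap shuts.
- flap (a joint): Angle (rad) of the aluminium hood flap over the lane's far end: 0 shut, 0.6 fully open; 0.025 rad per mm of bar travel. Hood 60 mm wide, top 46 mm above the bench when shut, hinged across the lane at feeder x = 100 mm, 12 mm above the bench. Above 0.4 rad the blank passes freely beneath. The blank cannot push it open.
- flap_line (a point): Point on the lane floor below the outer (robot side) face of the shut flap's front plate: feeder x = -4 mm. The plate is 4 mm thick, lower edge 9 mm above the bench when shut. It swings up and away from the robot: fully open, its lower edge is about 70 mm above the bench at feeder x = +14 mm, the hood's top 95 mm. It cannot shut on a finger or blank in its way.
- lane_stop (a point): Point on the lane floor at the face of the stop block (feeder x = 74 mm) that the blank's leading end must meet. The blank's rear end is then 8 mm beyond flap_line.
- blank: The square beech blank to load, 70 x 30 x 30 mm, 30 to 65 g, lying lengthwise in the lane in front of the flap, between the rails (3 mm clearance each side). Origin: centre of its underside; x along its length. It slides along the lane floor. Fully home its origin is at feeder x = 39 mm.
- long_blank: Bystander: square beech blank 130 x 34 x 34 mm lying on the bench left of the feeder. Origin: centre of underside.
- tall_blank: Bystander: square beech blank 40 x 40 x 85 mm standing on end left of the flap or beyond the feeder. Origin: centre of underside.
- door_knob: Bystander: turned wooden knob, 50 mm across, 57 mm tall, standing left of the feeder. Origin: centre of underside.
- candle_holder: Bystander: turned wooden candle holder, 68 mm across the foot, 95 mm tall, standing beyond the feeder or left of the flap. Origin: centre of underside.
- gouge: Bystander: turning gouge with handle, 240 mm long, lying on the bench right of the feeder. Origin: centre of underside.
- wax_jar: Bystander: jar 60 mm across, 60 mm tall, standing right of the feeder's housing. Origin: centre of underside.
- turned_bowl: Bystander: wooden bowl 110 mm across, 45 mm tall, near the right front of the bench. Origin: centre of underside.
Things that resemble listed ones, but are neither listed nor needed, are in the scene too. What is shaped like the blank but black or purple is not meant.

How it is judged:
On the way, in this order (a step that is already met when the one before it is completed fails the run):
1. the flap is held open by a finger on the thumb bar, the blank still in front of it (contact force between the fingers and thumb_bar above 1 N and value of joint flap above 0.4 rad and x of blank in the frame of feeder below -0.02 m), for 0.1 s.
2. the blank is home against the stop while a finger still holds the bar down (contact force between the fingers and thumb_bar above 1 N and value of joint flap above 0.4 rad and x of blank in the frame of feeder above 0.0355 m and y of blank in the frame of feeder between -0.008 and 0.008 m and angle between the x axis of blank and the x axis of feeder, either way round below 0.15 rad and z of blank in the frame of feeder below 0.01 m), for 0.1 s.
At the end, for the whole second after the job is handed in: The blank lies flat in the lane with its leading end within 3.5 mm of the stop (its rear end behind the flap), at rest, and the flap is shut (below 0.04 rad) (x of blank in the frame of feeder above 0.0355 m and y of blank in the frame of feeder between -0.008 and 0.008 m and angle between the x axis of blank and the x axis of feeder, either way round below 0.15 rad and z of blank in the frame of feeder below 0.01 m and value of joint flap below 0.04 rad and linear speed of blank below 0.01 m/s); the robot touches nothing.
It fails at once if the blank is lifted more than 10 mm off the lane floor or tipped more than 0.35 rad (z of blank in the frame of feeder above 0.016 m or angle between blank's own z axis and vertical above 0.35 rad).
It fails at once if a bystander is moved more than 15 mm (distance of any of long_blank, tall_blank, door_knob, candle_holder, gouge, wax_jar, turned_bowl from where it was at the start of the episode above 0.015 m).
It also fails if it takes over 38 s, if anything falls off the work surface, if the arm or the gripper's body presses on something with over 40 N, if the wrist force passes 120 N, or if a joint passes its speed limit or range.

## Working session

There is one attempt and no reset: what is moved stays moved. The work goes in short steps, Python scripts to look and compute and a tool call to move; the robot and the scene stay as the last step left them, time stands still between calls to the robot, and variables do not carry over. Pictures are saved under pics/ and viewed, at most 10 in all, crops included, and the job is handed in when it is done.

Besides the shell and the picture viewer there is one more tool, called after "Request:" as name([rows], argument=value, ...), one row to a line, values as JSON. move_arm: Moves the arm, as the interface text tells. Its arguments: {"type":"object","properties":{"plan":{"type":"array"}},"required":["plan"]}

```bash
ls; mkdir -p pics; python3 - <<'E'
from plant import manip
import cv2,numpy as np
s=manip.state();print(s)
for n in("scene","side"):
    f=manip.grab_frame(n);cv2.imwrite(f"pics/{n}0.png",f["pixels"]);np.savez(f"{n}0.npz",**f)
    print(n,f["vfov"],f["cx"],f["cy"],f["view"].round(3).tolist())
E
```

```text
pics
{'time': 0.0, 'joint_pos': array([ 1.15096279e+00,  5.33218715e-02,  1.61431751e+00,  2.64311696e-05,
        1.47600145e+00, -1.18985996e-01]), 'joint_vel': array([ 0.00055186,  0.00011091,  0.00120851,  0.00164597, -0.00144158,
        0.00056679]), 'joint_efforts': array([ 1.11665024e-03, -3.93677258e+01, -3.70179069e+01, -7.78687195e-05,
        6.96096671e-03, -2.32133289e-05]), 'tool_pos': array([0.18493067, 0.59635184, 0.23007067]), 'tool_rot': array([-2.85254020e-04,  1.49858302e-01,  9.88706954e-01, -9.83644886e-04]), 'contact_force': array([-0.14147467,  0.13764642, -0.08543232]), 'ft_torque': array([ 0.00488726, -0.04296885,  0.03015805]), 'grasp_force': 0.0, 'gripper_width': 0.9967359434390582}
scene 45.533068941699206 321.4263576742127 245.58879116453406 [[0.837, 0.548, 0.013, -0.443], [0.388, -0.575, -0.72, -0.216], [-0.387, 0.608, -0.694, 1.668], [0.0, 0.0, 0.0, 1.0]]
side 55.9227969306013 327.7030911243186 248.1061968925637 [[-0.996, -0.082, -0.019, 0.567], [-0.041, 0.673, -0.738, 0.123], [0.073, -0.735, -0.674, 0.933], [0.0, 0.0, 0.0, 1.0]]
```

View pics/scene0.png

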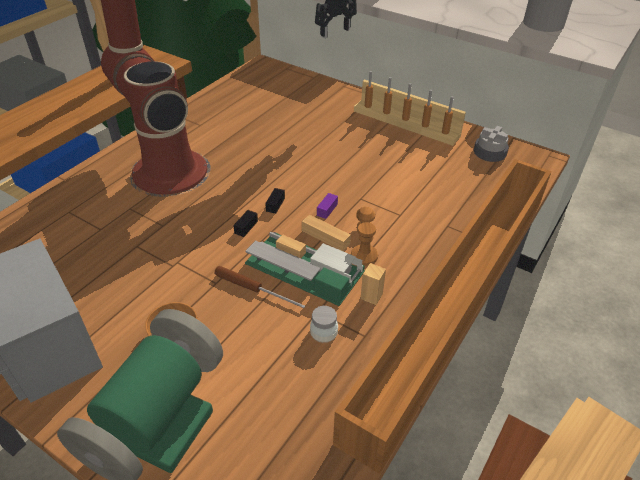

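View pics/side0.png

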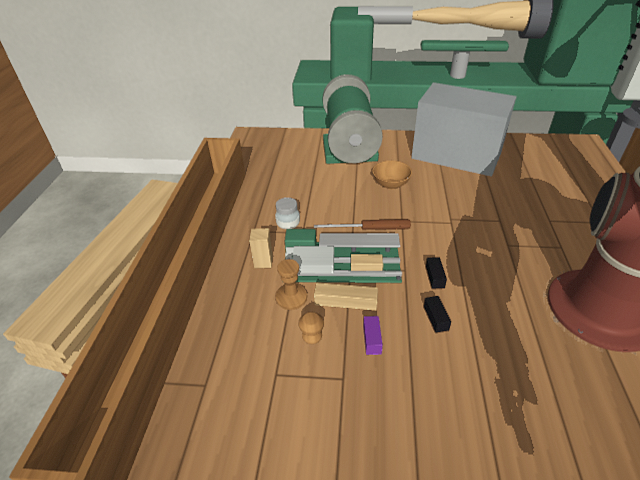

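The scene view shows the blank in the lane at (290,244), the thumb bar at (283,260), the flap at (335,260) and the housing at (332,285). In the side view they are at (367,262), (360,241), (315,262) and (300,239). These could be mistaken for the blank (scene pixels): long_blank (325,231), tall_blank (373,283), black blocks (246,223) and (276,200), and a purple block (327,205). I choose the one between the rails at (290,244).

```bash
cat > h.py <<'E'
import numpy as np,cv2
def cloud(f):
    h,w=f["depth"].shape;F=h/2/np.tan(np.radians(float(f["vfov"]))/2)
    v,u=np.mgrid[:h,:w];d=f["depth"]
    c=np.stack([(u-f["cx"])/F*d,(v-f["cy"])/F*d,d],-1);V=f["view"]
    return (c-V[:3,3])@V[:3,:3]
def proj(f,p):
    F=240/np.tan(np.radians(float(f["vfov"]))/2);c=np.atleast_2d(p)@f["view"][:3,:3].T+f["view"][:3,3]
    return c[:,:2]/c[:,2:]*F+[f["cx"],f["cy"]]
E
python3 - <<'E'
from h import *
ims=[]
for n,(x,y,w,h) in(("scene",(200,180,200,150)),("side",(240,200,200,150))):
    f=dict(np.load(n+"0.npz"));P=cloud(f);im=f["pixels"]
    ims.append(cv2.resize(im[y:y+h,x:x+w],(400,300),interpolation=cv2.INTER_CUBIC))
    hsv=cv2.cvtColor(im,cv2.COLOR_BGR2HSV)
    for nm,(u,v) in dict(scene=dict(blank=(290,244),bar=(283,260),flap=(335,258),hous=(330,282),bench=(300,400)),side=dict(blank=(367,262),bar=(360,240),flap=(318,262),hous=(300,235),bench=(300,400)))[n].items():
        print(n,nm,P[v,u].round(4),hsv[v,u])
    # bar: grey, z~.04, and long
    roi=(P[...,0]>.3)&(P[...,0]<.9)&(abs(P[...,1])<.4)
    for nm,m in dict(bar=(abs(P[...,2]-.04)<.006)&(hsv[...,1]<60)&(hsv[...,2]>70)&roi).items():
        k,l,s,c=cv2.connectedComponentsWithStats(m.astype(np.uint8))
        for i in range(1,k):
            if s[i,4]>150:
                q=P[l==i];r=cv2.minAreaRect(q[:,:2].astype(np.float32)*1000)
                print(nm,s[i].tolist(),r,q[:,2].mean(),cv2.boxPoints(r).round().tolist())
cv2.imwrite("pics/crop.png",np.hstack(ims))
E
```

```text
scene blank [ 0.4918 -0.0834  0.0368] [ 17 127 225]
scene bar [ 0.5123 -0.1406  0.0406] [ 18  21 160]
scene flap [ 0.6143 -0.0715  0.047 ] [ 28  20 205]
scene hous [ 0.65   -0.1497  0.0558] [ 71 102 110]
scene bench [ 0.7453 -0.4067  0.0023] [ 14 144 173]
bar [246, 241, 105, 40, 1246] ((546.278564453125, -132.1044921875), (262.5614318847656, 74.45276641845703), 13.820182800292969) 0.041065756754784716 [[410.0, -127.0], [428.0, -200.0], [683.0, -137.0], [665.0, -65.0]]
side blank [ 0.4867 -0.0686  0.0352] [ 18 105 184]
side bar [ 0.5042 -0.1341  0.0412] [ 36   8 151]
side flap [ 0.5929 -0.0495  0.0473] [ 38  11 182]
side hous [ 0.6423 -0.1303  0.0526] [ 72 101 111]
side bench [ 0.597   0.2496 -0.0006] [ 15 124 177]
bar [286, 234, 114, 36, 1680] ((539.6990966796875, -119.54904174804688), (253.48324584960938, 116.21331787109375), 28.73696517944336) 0.04078132279592576 [[401.0, -130.0], [457.0, -231.0], [679.0, -110.0], [623.0, -8.0]]
```

View pics/crop.png

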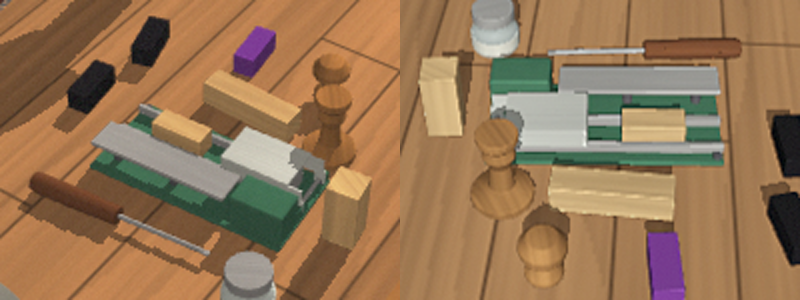

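The crop confirms it: a beech blank between the rails in front of the white flap, with the bar to its right. Next I'll measure the feeder pose precisely.

```bash
python3 - <<'E'
from h import *
def ray(f,uv,z):
    F=240/np.tan(np.radians(float(f["vfov"]))/2);V=f["view"]
    d=np.c_[(uv-[f["cx"],f["cy"]])/F,np.ones(len(uv))]@V[:3,:3];o=-V[:3,:3].T@V[:3,3]
    return (o+d*((z-o[2])/d[:,2])[:,None])[:,:2]
for n,pts in(("scene",dict(bar=(283,260),blank=(290,244),hous=(327,280))),("side",dict(bar=(360,240),blank=(367,262),hous=(300,235)))):
    f=dict(np.load(n+"0.npz"));im=f["pixels"];P=cloud(f);hsv=cv2.cvtColor(im,cv2.COLOR_BGR2HSV)
    for nm,(u,v) in pts.items():
        zt=dict(bar=.04,blank=.036,hous=.052)[nm]
        base=P[v,u,2]
        m=(abs(P[...,2]-base)<.007)&(np.hypot(P[...,0]-P[v,u,0],P[...,1]-P[v,u,1])<.14)
        m&={'bar':(hsv[...,1]<60)&(hsv[...,2]>100),'blank':(hsv[...,0]<25)&(hsv[...,1]>70)&(hsv[...,2]>120),'hous':(hsv[...,0]>50)&(hsv[...,0]<90)&(hsv[...,1]>60)}[nm]
        k,l,s,c=cv2.connectedComponentsWithStats(m.astype(np.uint8),connectivity=4)
        ys,xs=np.where(l==l[v,u]);q=ray(f,np.c_[xs,ys].astype(float),zt)*1000
        r=cv2.minAreaRect(q.astype(np.float32))
        print(n,nm,len(q),"zmean",P[ys,xs,2].mean().round(4),"rect",r,cv2.boxPoints(r).round(1).tolist())
E
```

```text
scene bar 1317 zmean 0.0416 rect ((531.2869873046875, -129.78964233398438), (233.2720947265625, 103.90189361572266), 24.45502471923828) [[403.6000061035156, -130.8000030517578], [446.6000061035156, -225.39999389648438], [659.0, -128.8000030517578], [616.0, -34.20000076293945]]
scene blank 292 zmean 0.0366 rect ((490.90374755859375, -80.55494689941406), (73.53712463378906, 36.23558044433594), 1.9249058961868286) [[453.5, -63.70000076293945], [454.79998779296875, -99.9000015258789], [528.2999877929688, -97.4000015258789], [527.0, -61.20000076293945]]
scene hous 504 zmean 0.0522 rect ((646.6983642578125, -138.92431640625), (71.95207977294922, 51.73839569091797), 2.96781587600708) [[609.4000244140625, -115.0], [612.0999755859375, -166.60000610351562], [684.0, -162.89999389648438], [681.2999877929688, -111.19999694824219]]
side bar 1689 zmean 0.0413 rect ((526.791748046875, -124.00791931152344), (227.0988311767578, 114.9953842163086), 27.961029052734375) [[399.5, -126.5], [453.5, -228.0], [654.0, -121.5999984741211], [600.0999755859375, -20.0]]
side blank 374 zmean 0.0347 rect ((488.19573974609375, -72.65328216552734), (68.48755645751953, 34.989776611328125), 3.5508623123168945) [[452.8999938964844, -57.29999923706055], [455.1000061035156, -92.19999694824219], [523.5, -88.0], [521.2999877929688, -53.099998474121094]]
side hous 421 zmean 0.0511 rect ((641.81884765625, -127.8183822631836), (68.11693572998047, 49.18885040283203), 3.4115006923675537) [[606.4000244140625, -105.30000305175781], [609.2999877929688, -154.39999389648438], [677.2999877929688, -150.3000030517578], [674.4000244140625, -101.19999694824219]]
```

Request:
move_arm([
  [[-0.32,-0.38,0,0,0,0,0.42],[-0.32,-0.38,0,0,0,0,0.42],[-0.32,-0.38,0,0,0,0,0.42],[-0.32,-0.38,0,0,0,0,0.42],[-0.32,-0.38,0,0,0,0,0.42],[-0.32,-0.38,0,0,0,0,0.42],[-0.32,-0.38,0,0,0,0,0.42],[-0.32,-0.38,0,0,0,0,0.42],[-0.32,-0.38,0,0,0,0,0.42],[-0.32,-0.38,0,0,0,0,0.42]],
])

```text
time: 1.35
tool_pos: [0.417, 0.0457, 0.2311]
tool_rot: [0.0, 0.15, 0.989, 0.0]
contact_force: [0.1, 0.0, -0.6]
gripper_width: 0.581
grasp_force: 0.0
```

Request:
move_arm([
  [[-0.3,-0.4,0,0,0,0,0.42],[-0.3,-0.4,0,0,0,0,0.42],[-0.1,-0.1,0,0,0,0,0.42],[0,0,0,0,0,-0.8,0.42],[0,0,0,0,0,-0.8,0.42],[0,0,0,0,0,-0.8,0.42],[0,0,0,0,0,0,0.42],[0,0,0,0,0,0,0.42],[0,0,0,0,0,0,0.42],[0,0,0,0,0,0,0.42]],
])

```text
time: 2.6
tool_pos: [0.4651, -0.0803, 0.2313]
tool_rot: [0.0, -0.029, 1.0, 0.0]
contact_force: [0.4, -0.6, -1.7]
gripper_width: 0.578
grasp_force: 0.0
```

```bash
python3 - <<'E'
from plant import manip
import cv2,numpy as np
from scipy.spatial.transform import Rotation as R
s=manip.state();print(s["time"],s["tool_pos"],s["gripper_width"],R.from_quat(s["tool_rot"],scalar_first=True).as_matrix().round(3).tolist(),s["joint_pos"].round(2))
f=manip.grab_frame("wrist");cv2.imwrite("pics/w0.png",f["pixels"]);np.savez("wrist0.npz",**f)
E
```

```text
2.6 [ 0.46505325 -0.08033252  0.23132061] 0.5781365539096098 [[-0.998, -0.059, 0.0], [-0.059, 0.998, 0.0], [-0.0, 0.0, -1.0]] [-0.33 -0.33  1.96  0.    1.51 -1.96]
```

View pics/w0.png

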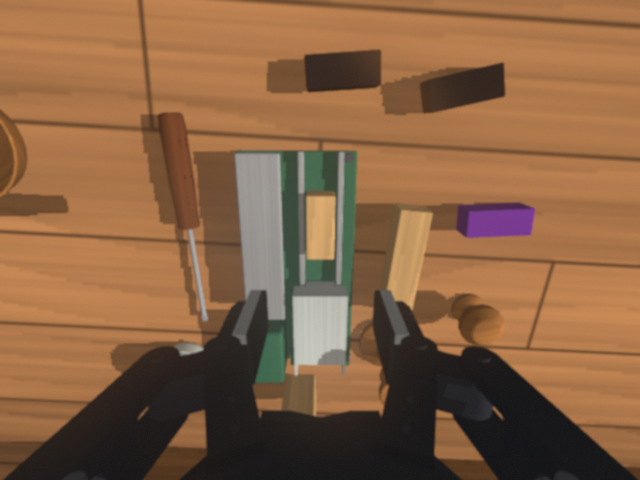

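The wrist view looks straight down on the feeder: bar (262,235), blank (320,226), flap (320,325, front plate at row ~285), rails at columns 301 and 339.

```bash
cat >> h.py <<'E'
def ray(f,uv,z):
    F=240/np.tan(np.radians(float(f["vfov"]))/2);V=f["view"];uv=np.asarray(uv,float)
    d=np.c_[(uv-[f["cx"],f["cy"]])/F,np.ones(len(uv))]@V[:3,:3];o=-V[:3,:3].T@V[:3,3]
    return (o+d*((z-o[2])/d[:,2])[:,None])[:,:2]
def comp(m,u,v):
    k,l,s,c=cv2.connectedComponentsWithStats(m.astype(np.uint8),connectivity=4)
    ys,xs=np.where(l==l[v,u]);return np.c_[xs,ys]
E
python3 - <<'E'
from h import *
f=dict(np.load("wrist0.npz"));P=cloud(f);hsv=cv2.cvtColor(f["pixels"],cv2.COLOR_BGR2HSV)
o=-f["view"][:3,:3].T@f["view"][:3,3];print("cam",o)
grey=(hsv[...,1]<60)&(hsv[...,2]>90);wood=(hsv[...,0]<25)&(hsv[...,1]>60)&(hsv[...,2]>120)
for nm,m,(u,v),z in(("bar",grey,(262,220),.04),("blank",wood,(320,226),.036),("flap",grey,(320,325),.046),("railR",grey,(301,220),.018),("railL",grey,(339,215),.018)):
    q=comp(m,u,v);w=ray(f,q,z)*1000;r=cv2.minAreaRect(w.astype(np.float32))
    print(nm,len(q),"px",q.min(0),q.max(0),"z",np.median(P[q[:,1],q[:,0],2]).round(4),np.round(r[0],1),np.round(r[1],1),round(r[2],2),cv2.boxPoints(r).round(1).tolist())
E
```

```text
cam [ 0.38285766 -0.08481678  0.37463138]
bar 6945 px [234 152] [285 319] z 0.0406 [ 506.1 -140.1] [186.4  50. ] 1.42 [[412.29998779296875, -117.5], [413.6000061035156, -167.39999389648438], [599.9000244140625, -162.8000030517578], [598.7000122070312, -112.80000305175781]]
blank 1926 px [306 193] [335 259] z 0.0365 [486.8 -78.7] [72.5 30.7] 2.56 [[449.8999938964844, -65.0], [451.29998779296875, -95.69999694824219], [523.7000122070312, -92.4000015258789], [522.4000244140625, -61.79999923706055]]
flap 6476 px [291 151] [354 375] z 0.0458 [538.1 -76.4] [259.3  64. ] 3.16 [[406.8999938964844, -51.599998474121094], [410.3999938964844, -115.5], [669.2999877929688, -101.19999694824219], [665.7999877929688, -37.29999923706055]]
railR 6476 px [291 151] [354 375] z 0.0458 [551.3 -75.7] [281.4  69.4] 3.16 [[408.8999938964844, -48.70000076293945], [412.79998779296875, -118.0999984741211], [693.7000122070312, -102.5999984741211], [689.9000244140625, -33.20000076293945]]
railL 6476 px [291 151] [354 375] z 0.0458 [551.3 -75.7] [281.4  69.4] 3.16 [[408.8999938964844, -48.70000076293945], [412.79998779296875, -118.0999984741211], [693.7000122070312, -102.5999984741211], [689.9000244140625, -33.20000076293945]]
```

```bash
python3 - <<'E'
from h import *
f=dict(np.load("wrist0.npz"));hsv=cv2.cvtColor(f["pixels"],cv2.COLOR_BGR2HSV)
grey=(hsv[...,1]<60)&(hsv[...,2]>90)
def edges(lo,hi,rows):
    a=[];b=[]
    for r in rows:
        x=np.where(grey[r,lo:hi])[0]+lo
        if len(x): a.append((x.min()-.5,r));b.append((x.max()+.5,r))
    return a,b
def fit(nm,pts,z,off):
    w=ray(f,pts,z)*1000;vx,vy,x0,y0=cv2.fitLine(w.astype(np.float32),cv2.DIST_HUBER,0,.01,.01).ravel()
    if vx<0:vx,vy=-vx,-vy
    t=np.arctan2(vy,vx); y566=y0+(566-x0)*vy/vx
    print(nm,"yaw deg",np.degrees(t).round(2),"lane centre y at x=566:",(y566-off/np.cos(t)).round(1),"x0",w[:,0].min().round(1),w[:,0].max().round(1))
a,b=edges(225,291,range(165,310));fit("bar L",a,.04,-84);fit("bar R",b,.04,-40)
a,b=edges(293,308,range(160,270));fit("railR out",a,.018,-24);fit("railR in",b,.018,-18)
a,b=edges(334,350,range(160,270));fit("railL in",a,.018,18);fit("railL out",b,.018,24)
# flap front top edge: brightness along lane at column 320
for u in(305,320,335): print(u,hsv[262:305,u,2].tolist())
print(ray(f,[(320,r) for r in(280,285,290,295,300)],.046).round(4).tolist())
print("rail start",ray(f,[(301,152),(345,152)],.018),"bar start/end",ray(f,[(258,152.5),(262,319.5)],.04))
E
```

```text
bar L yaw deg 3.09 lane centre y at x=566: -74.7 x0 427.3 586.9
bar R yaw deg 2.92 lane centre y at x=566: -73.5 x0 424.6 584.1
railR out yaw deg 3.34 lane centre y at x=566: -74.7 x0 421.4 544.2
railR in yaw deg 3.22 lane centre y at x=566: -73.5 x0 420.9 543.7
railL in yaw deg 2.9 lane centre y at x=566: -76.0 x0 418.9 541.7
railL out yaw deg 3.18 lane centre y at x=566: -73.4 x0 418.2 541.2
305 [125, 126, 126, 127, 124, 122, 122, 121, 121, 120, 119, 120, 120, 122, 122, 122, 122, 120, 117, 112, 108, 103, 96, 95, 100, 103, 105, 105, 105, 104, 104, 105, 106, 123, 154, 180, 192, 194, 193, 194, 195, 194, 194]
320 [106, 105, 104, 104, 104, 105, 103, 103, 102, 104, 104, 105, 105, 104, 105, 102, 99, 93, 90, 95, 101, 103, 104, 103, 106, 107, 107, 106, 105, 106, 105, 105, 106, 121, 150, 176, 186, 189, 189, 189, 189, 189, 189]
335 [86, 87, 88, 88, 88, 89, 89, 88, 89, 89, 90, 91, 91, 90, 92, 92, 92, 93, 93, 93, 95, 96, 95, 96, 102, 105, 108, 108, 107, 107, 106, 105, 107, 119, 148, 175, 184, 187, 187, 187, 187, 187, 187]
[[0.543, -0.0761], [0.5489, -0.0758], [0.5549, -0.0754], [0.561, -0.0751], [0.5671, -0.0747]]
rail start [[ 0.41307401 -0.10323308]
 [ 0.41045546 -0.05815512]] bar start/end [[ 0.41408209 -0.14344811]
 [ 0.59929986 -0.13899931]]
```

Feeder origin is about (0.566, -0.074) with yaw 3.1°, and the bar, rails and flap edges all agree to about 1 mm. The blank's centre is at feeder x of about -78. I'll hover behind the blank with the tool tilted back, so the gripper body clears the open hood.

Request:
move_arm([
  [[0.06,-0.06,0.3,0,0,0,0.42],[0.06,-0.06,0.3,0,0,0,0.42],[0.06,-0.06,0.3,0,0,0,0.42],[0.06,-0.07,0.3,0,0,0,0.42],[0,0,0,0,-1,0,0.42],[0,0,0,0,-1,0,0.42],[0,0,0,0,-1,0,0.42],[0,0,0,0,0,0,0.42],[0,0,0,0,0,0,0.42],[0,0,0,0,0,0,0.42]],
])

```text
time: 3.9
tool_pos: [0.4393, -0.1124, 0.0887]
tool_rot: [0.223, -0.029, 0.974, 0.006]
contact_force: [-0.8, -0.0, -0.4]
gripper_width: 0.579
grasp_force: 0.0
```

```bash
python3 - <<'E'
from plant import manip
from h import *
from scipy.spatial.transform import Rotation as R
s=manip.state();print(s["time"],s["tool_pos"],s["contact_force"],R.from_quat(s["tool_rot"],scalar_first=True).as_matrix().round(3).tolist(),s["joint_pos"].round(2))
f=manip.grab_frame("wrist");g=manip.grab_frame("side")
a=f["pixels"];b=cv2.resize(g["pixels"][180:300,260:420],(640,480),interpolation=cv2.INTER_CUBIC)
cv2.imwrite("pics/w1.png",cv2.resize(np.hstack([a,b]),(800,300)))
np.savez("side1.npz",**g)
E
```

```text
3.9 [ 0.43933874 -0.11242928  0.08868903] [-0.81399466 -0.0487812  -0.371477  ] [[-0.899, -0.06, 0.434], [-0.054, 0.998, 0.025], [-0.435, -0.001, -0.9]] [-0.58 -0.57  2.41  0.32  0.95 -2.35]
```

View pics/w1.png

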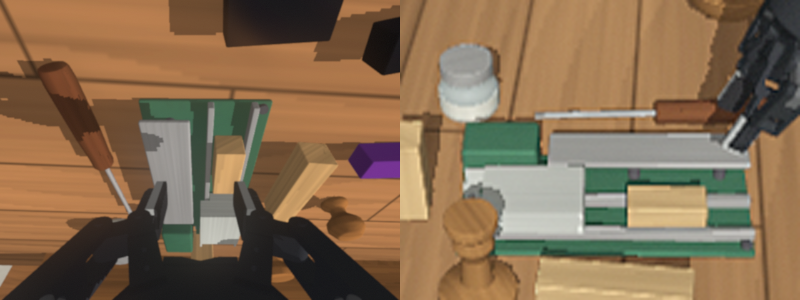

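Request:
move_arm([
  [[0.028,0,0.057,0,0,0,0.42],[0.028,0,0.057,0,0,0,0.42],[0.028,0,0.057,0,0,0,0.42],[0.028,0,0.057,0,0,0,0.42],[0.028,0,0.057,0,0,0,0.42],[0.028,0,0.057,0,0,0,0.42],[0.028,0,0.057,0,0,0,0.42],[0.028,0,0.057,0,0,0,0.42],[0,0,0,0,0,0,0.42],[0,0,0,0,0,0,0.42]],
])

```text
time: 5.25
tool_pos: [0.4379, -0.1122, 0.0267]
tool_rot: [0.223, -0.029, 0.974, 0.007]
contact_force: [-2.8, 0.5, 4.7]
gripper_width: 0.58
grasp_force: 2.5
```

```bash
cat > look.py <<'E'
from plant import manip
from h import *
import sys
s=manip.state();print(s["time"],s["tool_pos"],s["contact_force"],s["ft_torque"],s["joint_pos"].round(2))
p=s["tool_pos"]-[.566,-.0742,0];c,n=np.cos(.054),np.sin(.054);print("TCP feeder",c*p[0]+n*p[1],-n*p[0]+c*p[1],p[2])
for nm in("side","wrist"):
    f=manip.grab_frame(nm);np.savez(nm+sys.argv[1]+".npz",**f)
    if nm=="side": b=cv2.resize(f["pixels"][180:300,260:420],(640,480),interpolation=cv2.INTER_CUBIC)
    P=cloud(f);q=P.reshape(-1,3)-[.566,-.0742,0];F=np.c_[c*q[:,0]+n*q[:,1],-n*q[:,0]+c*q[:,1],q[:,2]]*1000
    m=(F[:,0]>-80)&(F[:,0]<20)&(abs(F[:,1]+62)<15)&(F[:,2]>5)&(F[:,2]<60);print(nm,"bar top z",np.percentile(F[m,2],[25,50,75]).round(1))
    m=(F[:,0]>20)&(F[:,0]<70)&(abs(F[:,1])<15)&(F[:,2]>30)
    if m.sum()>20:
        k=np.polyfit(F[m,0],F[m,2],1);print(nm,"flap top angle",-np.arctan(k[0]).round(3),"n",m.sum())
    m=(abs(F[:,1])<13)&(F[:,2]>31)&(F[:,2]<40)&(F[:,0]<30)&(F[:,0]>-130);
    if m.any(): print(nm,"blank-height pts x",np.percentile(F[m,0],[1,50,99]).round(1),m.sum())
    if nm=="wrist": a=f["pixels"]
cv2.imwrite(f"pics/l{sys.argv[1]}.png",cv2.resize(np.hstack([a,b]),(800,300)))
E
python3 look.py 2
```

```text
5.25 [ 0.43792461 -0.11223574  0.02673373] [-2.80641027  0.53657434  4.70971149] [ 0.01932862  0.31906077 -0.00564177] [-0.58 -0.44  2.45  0.37  0.8  -2.43]
TCP feeder -0.12994163072269102 -0.031067585080515128 0.026733731569260556
side bar top z [24.5 25.8 26.9]
side flap top angle 0.335 n 200
side blank-height pts x [-127.4  -79.1  -43.8] 261
wrist bar top z [26.7 26.9 27.1]
wrist blank-height pts x [-127.2  -81.4  -45.2] 1849
```

View pics/l2.png

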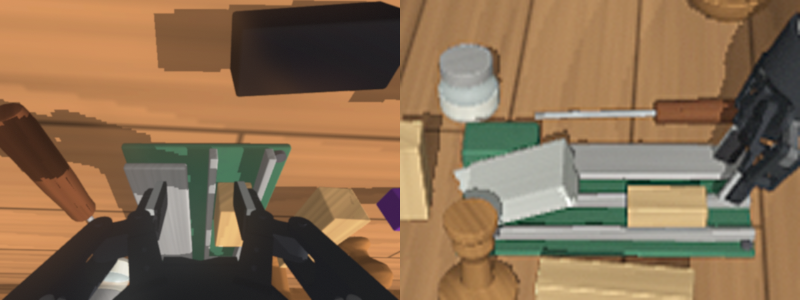

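Bar at 26 mm and flap at 0.335 rad, so the TCP z equals the bar height. I'll press 7 mm further.

Request:
move_arm([
  [[0.009,0,0.018,0,0,0,0.42],[0.009,0,0.018,0,0,0,0.42],[0.009,0,0.018,0,0,0,0.42],[0,0,0,0,0,0,0.42],[0,0,0,0,0,0,0.42],[0,0,0,0,0,0,0.42],[0,0,0,0,0,0,0.42],[0,0,0,0,0,0,0.42],[0,0,0,0,0,0,0.42],[0,0,0,0,0,0,0.42]],
])

```text
time: 6.6
tool_pos: [0.438, -0.1123, 0.0197]
tool_rot: [0.224, -0.029, 0.974, 0.006]
contact_force: [-2.6, 1.5, 6.2]
gripper_width: 0.581
grasp_force: 2.8
```

```bash
python3 look.py 3
```

```text
6.6 [ 0.43801798 -0.11229425  0.01973353] [-2.57783165  1.486194    6.19825211] [0.03718554 0.2168127  0.01122805] [-0.58 -0.42  2.45  0.38  0.78 -2.44]
TCP feeder -0.12985155458202918 -0.031131053607983416 0.01973352761344652
side bar top z [18.2 19.  20. ]
side flap top angle 0.428 n 199
side blank-height pts x [-129.7  -78.9  -43.7] 263
wrist bar top z [19.8 19.9 20.1]
wrist blank-height pts x [-127.7  -83.6  -45.3] 1857
```

Request:
move_arm([
  [[-0.04,0,0.019,0,0,0,0.42],[-0.075,0,0.036,0,0,0,0.42],[-0.075,0,0.036,0,0,0,0.42],[-0.075,0,0.036,0,0,0,0.42],[-0.075,0,0.036,0,0,0,0.42],[-0.075,0,0.036,0,0,0,0.42],[-0.075,0,0.036,0,0,0,0.42],[-0.075,0,0.036,0,0,0,0.42],[-0.075,0,0.036,0,0,0,0.42],[0,0,0,0,0,0,0.42]],
])

```text
time: 7.95
tool_pos: [0.5239, -0.1075, 0.0203]
tool_rot: [0.224, -0.029, 0.974, 0.006]
contact_force: [0.4, 0.9, 5.1]
gripper_width: 0.577
grasp_force: 2.8
```

```bash
python3 look.py 4
```

```text
7.95 [ 0.52385124 -0.10748188  0.02032003] [0.35176219 0.90851792 5.08543075] [-0.02788005 -0.13661389  0.06959107] [-0.46 -0.16  2.26  0.35  0.68 -2.32]
TCP feeder -0.04388366666746084 -0.030958443380973463 0.020320029080278166
side bar top z [19.2 20.3 31.5]
side flap top angle 0.022 n 227
side blank-height pts x [-58.4 -12.7  28.6] 230
wrist bar top z [20.6 21.  39.5]
wrist flap top angle 0.049 n 279
wrist blank-height pts x [-65.5 -16.9  28.9] 2307
```

View pics/l4.png

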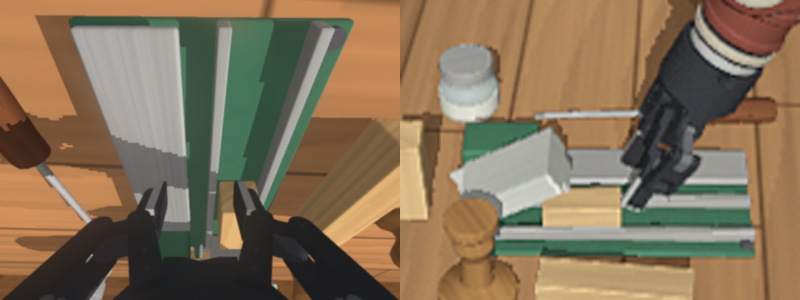

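The blank is sliding under the open flap ahead of the finger (right panel, blank at (583,207), finger tip at (632,200)).

Request:
move_arm([
  [[-0.045,0,0.03,0,0,0,0.42],[-0.05,0,0.028,0,0,0,0.42],[-0.055,0,0.027,0,0,0,0.42],[-0.055,0,0.027,0,0,0,0.42],[-0.03,0,0.015,0,0,0,0.42],[-0.015,0,0.007,0,0,0,0.42],[-0.015,0,0.007,0,0,0,0.42],[0,0,0,0,0,0,0.42],[0,0,0,0,0,0,0.42],[0,0,0,0,0,0,0.42]],
])

```text
time: 9.3
tool_pos: [0.5588, -0.1053, 0.0185]
tool_rot: [0.223, -0.029, 0.974, 0.006]
contact_force: [-2.5, -0.2, 5.5]
gripper_width: 0.58
grasp_force: 2.9
```

```bash
python3 look.py 5
```

```text
9.3 [ 0.55880211 -0.10531497  0.01849343] [-2.48548903 -0.24606521  5.45148871] [-0.18094244  0.35033206 -0.08437023] [-0.42 -0.07  2.18  0.33  0.66 -2.27]
TCP feeder -0.008866794324153724 -0.03068111684682089 0.018493427632630566
side bar top z [17.8 19.7 37.6]
side flap top angle -0.186 n 255
side blank-height pts x [-23.8   7.5  29.5] 128
wrist bar top z [18.5 18.9 19.7]
wrist flap top angle 0.002 n 1221
wrist blank-height pts x [-31.5  -1.3  29.2] 1524
```

Request:
move_arm([
  [[-0.015,0,0.007,0,0,0,0.42],[-0.015,0,0.007,0,0,0,0.42],[-0.015,0,0.007,0,0,0,0.42],[0,0,0,0,0,0,0.42],[0,0,0,0,0,0,0.42],[0,0,0,0,0,0,0.42],[0,0,0,0,0,0,0.42],[0,0,0,0,0,0,0.42],[0,0,0,0,0,0,0.42],[0,0,0,0,0,0,0.42]],
])

```text
time: 10.65
tool_pos: [0.5646, -0.1049, 0.0185]
tool_rot: [0.223, -0.029, 0.974, 0.006]
contact_force: [-3.2, 0.0, 5.9]
gripper_width: 0.58
grasp_force: 3.5
```

```bash
python3 look.py 6
```

```text
10.65 [ 0.56460373 -0.10494709  0.01845597] [-3.18655283  0.0367355   5.85138823] [-0.23611637  0.46778477 -0.05930483] [-0.41 -0.06  2.16  0.33  0.65 -2.26]
TCP feeder -0.0030537695099308575 -0.03062690575757172 0.018455971010473363
side bar top z [17.6 19.1 36.5]
side flap top angle -0.204 n 268
side blank-height pts x [-21.3   9.6  29.5] 112
wrist bar top z [18.5 18.9 19.5]
wrist flap top angle 0.001 n 1327
wrist blank-height pts x [-25.7   3.8  29.3] 1388
```

View pics/l6.png

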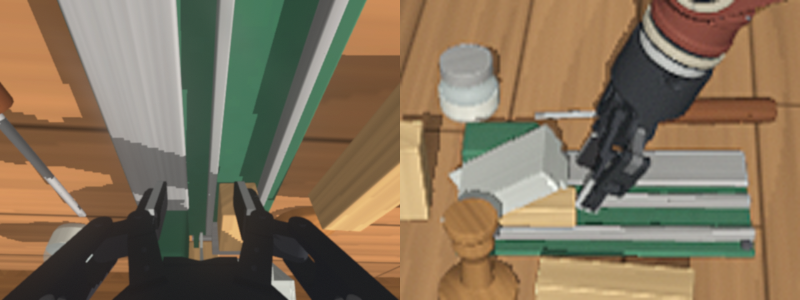

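```bash
cat > edge.py <<'E'
from h import *
import sys
c,n=np.cos(.054),np.sin(.054)
for nm in("wrist","side"):
    f=dict(np.load(nm+sys.argv[1]+".npz"));hsv=cv2.cvtColor(f["pixels"],cv2.COLOR_BGR2HSV)
    v,u=np.mgrid[:480,:640];w=ray(f,np.c_[u.ravel(),v.ravel()],.036)-[.566,-.0742]
    x=(c*w[:,0]+n*w[:,1]).reshape(480,640)*1000;y=(-n*w[:,0]+c*w[:,1]).reshape(480,640)*1000
    z=cloud(f)[...,2]*1000
    wood=(hsv[...,0]<25)&(hsv[...,0]>8)&(hsv[...,1]>50)&(hsv[...,2]>60)&(abs(z-36)<4)
    for yy in range(-14,15,4):
        m=wood&(abs(y-yy)<2)&(x>-140)&(x<40)
        if m.sum()>3: print(nm,yy,"x min",np.percentile(x[m],[0,5]).round(1),"max",x[m].max().round(1),m.sum())
E
for i in 3 6; do echo $i; python3 edge.py $i; done
```

```text
3
wrist -14 x min [-120.6 -117.7] max -44.6 450
wrist -10 x min [-120.6 -117.7] max -44.7 454
wrist -6 x min [-131.4 -118.7] max -44.7 465
wrist -2 x min [-114.8 -108.7] max -44.8 358
wrist 2 x min [-98.9 -93.1] max -43.1 247
wrist 6 x min [-83.2 -78. ] max -43.1 159
wrist 10 x min [-59.4 -57.5] max -43.2 13
side -10 x min [-110.6 -106.5] max -43.8 60
side -6 x min [-110.4 -107.1] max -43.8 31
side -2 x min [-110.2 -107. ] max -43.8 30
side 2 x min [-110.  -106.7] max -43.7 31
side 6 x min [-112.1 -109.4] max -43.7 64
side 10 x min [-111.7 -108.3] max -43.6 32
side 14 x min [-111.5 -108.1] max -43.6 32
6
wrist -14 x min [-3.3 -1.6] max 39.5 237
wrist -10 x min [-3.4 -1.6] max 39.5 343
wrist -6 x min [-4.2 -0.7] max 39.4 324
wrist -2 x min [ 8.5 12.5] max 39.4 176
wrist 2 x min [25.1 27.1] max 39.3 56
wrist 6 x min [-23.9 -23.8] max -22.5 5
side -10 x min [5.4 5.7] max 16.6 4
side -6 x min [5.2 5.3] max 23.1 15
side -2 x min [5.1 6.4] max 29.6 12
side 2 x min [5.1 6.4] max 33.9 13
side 6 x min [5.  6.6] max 38.2 16
side 10 x min [4.8 6.1] max 38.1 32
side 14 x min [4.7 6.5] max 39.9 17
```

Request:
move_arm([
  [[-0.01,0,0.005,0,0,0,0.42],[-0.01,0,0.005,0,0,0,0.42],[-0.01,0,0.005,0,0,0,0.42],[0,0,0,0,0,0,0.42],[0,0,0,0,0,0,0.42],[0,0,0,0,0,0,0.42],[0,0,0,0,0,0,0.42],[0,0,0,0,0,0,0.42],[0,0,0,0,0,0,0.42],[0,0,0,0,0,0,0.42]],
])

```text
time: 12.0
tool_pos: [0.5658, -0.1046, 0.0178]
tool_rot: [0.22, -0.031, 0.975, 0.007]
contact_force: [-29.9, -3.7, 25.7]
gripper_width: 0.583
grasp_force: 16.8
```

```bash
python3 look.py 7; python3 edge.py 7
```

```text
12.0 [ 0.56575614 -0.10455342  0.01777816] [-29.90901206  -3.71236402  25.68033409] [-0.01363089  2.51856347  0.5759188 ] [-0.41 -0.05  2.16  0.32  0.66 -2.26]
TCP feeder -0.0018817930519337612 -0.030296014277256655 0.017778162873700213
side bar top z [17.1 19.1 35. ]
side flap top angle -0.271 n 275
side blank-height pts x [-21.1  11.4  29.5] 122
wrist bar top z [17.9 18.3 18.9]
wrist flap top angle -0.002 n 1400
wrist blank-height pts x [-24.8   4.   29.5] 1416
wrist -14 x min [-3.2 -1.5] max 39.7 239
wrist -10 x min [-3.2 -1.5] max 39.7 351
wrist -6 x min [-5.  -0.7] max 39.6 337
wrist -2 x min [ 7.4 12.2] max 39.6 189
wrist 2 x min [23.4 25.9] max 39.5 66
wrist 6 x min [-22.8 -22.6] max 39.5 5
side -10 x min [5.4 6.1] max 18.8 7
side -6 x min [5.2 5.3] max 27.5 20
side -2 x min [5.1 6.5] max 31.9 13
side 2 x min [5.1 6.6] max 36.2 15
side 6 x min [5.  6.6] max 38.2 16
side 10 x min [4.8 6.1] max 38.1 32
side 14 x min [4.7 6.4] max 39.9 16
```

```bash
python3 edge.py 5; python3 - <<'E'
from h import *
f=dict(np.load("side7.npz"));cv2.imwrite("pics/c7.png",cv2.resize(f["pixels"][215:275,280:360],(800,600),interpolation=cv2.INTER_CUBIC))
E
```

```text
wrist -14 x min [-9.1 -7.3] max 38.9 255
wrist -10 x min [-10.   -7.4] max 38.8 372
wrist -6 x min [-10.   -5.6] max 38.8 350
wrist -2 x min [3.7 7.7] max 38.8 206
wrist 2 x min [19.4 21.8] max 40.0 84
wrist 6 x min [-29. -29.] max 40.0 10
side -10 x min [0.9 1.5] max 16.6 6
side -6 x min [0.8 0.8] max 23.1 20
side -2 x min [-1.5  0. ] max 29.6 15
side 2 x min [-1.6  0.2] max 33.9 17
side 6 x min [-1.7  0.3] max 38.2 19
side 10 x min [-1.8  0.1] max 38.1 38
side 14 x min [-1.9  0.2] max 39.9 20
```

View pics/c7.png

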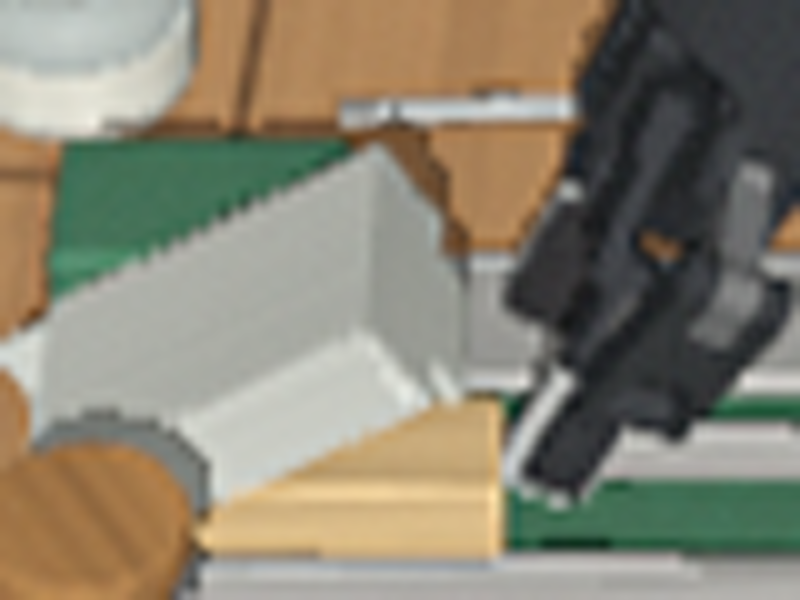

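The crop shows the gripper clear of the flap. The blank stopped while the force rose to 30 N, so it is against the stop. I'll back off with the bar still down, then lift.

Request:
move_arm([
  [[0.02,0,-0.01,0,0,0,0.42],[0.05,0,-0.024,0,0,0,0.42],[0.05,0,-0.024,0,0,0,0.42],[0.06,0,-0.029,0,0,0,0.42],[0.06,0,-0.029,0,0,0,0.42],[0.06,0,-0.029,0,0,0,0.42],[0.06,0,-0.029,0,0,0,0.42],[0,0,0,0,0,0,0.42],[0,0,0,0,0,0,0.42],[0,0,0,0,0,0,0.42]],
])

```text
time: 13.35
tool_pos: [0.5227, -0.1085, 0.0202]
tool_rot: [0.226, -0.029, 0.974, 0.005]
contact_force: [1.0, -0.2, 6.0]
gripper_width: 0.582
grasp_force: 2.8
```

Request:
move_arm([
  [[-0.022,0,-0.045,0,0,0,0.42],[-0.022,0,-0.045,0,0,0,0.42],[-0.022,0,-0.045,0,0,0,0.42],[-0.022,0,-0.045,0,0,0,0.42],[-0.022,0,-0.045,0,0,0,0.42],[-0.03,0,-0.08,0,0,0,0.42],[-0.03,0,-0.1,0,0,0,0.42],[-0.03,0,-0.1,0,0,0,0.42],[-0.03,0,-0.1,0,0,0,0.42],[-0.03,0,-0.1,0,0,0,0.42]],
])

```text
time: 14.6
tool_pos: [0.5118, -0.1078, 0.1088]
tool_rot: [0.223, -0.029, 0.974, 0.006]
contact_force: [-0.1, -0.8, 0.1]
gripper_width: 0.581
grasp_force: 0.0
```

Request:
move_arm([
  [[0,0,-0.2,0,0,0,0.42],[0,0,-0.2,0,0,0,0.42],[0,0,-0.2,0,0,0,0.42],[0,0,0,0,0,0,0.42],[0,0,0,0,0,0,0.42],[0,0,0,0,0,0,0.42],[0,0,0,0,0,0,0.42],[0,0,0,0,0,0,0.42],[0,0,0,0,0,0,0.42],[0,0,0,0,0,0,0.42]],
])

```text
time: 15.85
tool_pos: [0.4807, -0.1095, 0.1725]
tool_rot: [0.223, -0.029, 0.974, 0.007]
contact_force: [0.5, -0.4, -0.8]
gripper_width: 0.581
grasp_force: 0.0
```

```bash
python3 look.py 8; python3 - <<'E'
from h import *
a=dict(np.load("wrist8.npz"))["pixels"];b=dict(np.load("side8.npz"))["pixels"][200:290,270:390]
cv2.imwrite("pics/end.png",np.hstack([cv2.resize(a,(400,300)),cv2.resize(b,(400,300),interpolation=cv2.INTER_CUBIC)]))
E
```

```text
15.85 [ 0.48068163 -0.10954233  0.17252313] [ 0.48757265 -0.405783   -0.78173738] [0.01527273 0.22076188 0.04054072] [-0.51 -0.54  2.25  0.27  1.06 -2.23]
TCP feeder -0.08710156349644185 -0.030685862665275093 0.17252313114103937
side bar top z [ 8.7 39.1 40.2]
side flap top angle -0.003 n 208
side blank-height pts x [-3.7 -3.6 -3.6] 3
wrist bar top z [40.2 40.5 40.9]
wrist flap top angle -0.0 n 924
wrist blank-height pts x [-5.4 -4.3 -3.1] 182
```

View pics/end.png

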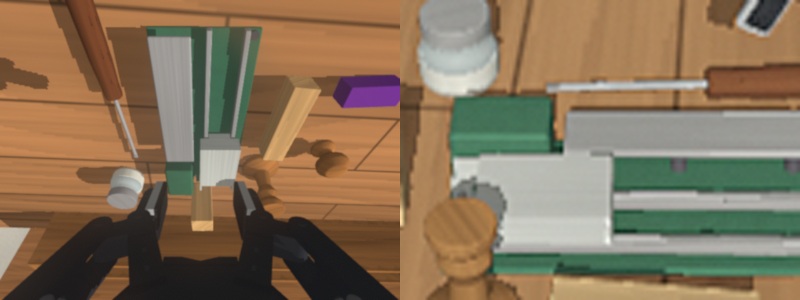

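The lane is empty in front of the flap, the flap is shut (angle about 0), the bar is back at 40 mm and the bystanders are in place.

```bash
python3 -c "
from plant import manip
print(manip.job_done())"
```

```text
the job is handed in; nothing more can be done
None
```

The blank is loaded against the stop, the flap is shut behind it, the robot is clear of everything, and the job was handed in at about 16 s; it returned no verdict.

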